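# Weigh the blue metal coupon

### The arm

A 6-joint arm with a two-finger parallel gripper is mounted at the origin on a cart in front of the work surface, level with it; the furniture and walls round the work are solid. World frame = base frame: x ahead of the robot, y to its left, z up, the work surface at z = 0. Lengths are in m, angles in rad, forces in N, time in s.
With the tool pointing down it reaches from about 0.425 to 0.95 m from the base axis. Payload 3.5 kg.
Tool frame: the origin (TCP) lies at the very end of the fingers, on their centre line; the grasp point (between the pads) lies behind it (ctrl.grasp_offset is the z of the grasp point in the tool frame, in m); z points along the fingers, x is the direction in which the jaws open and shut, and the axes are right-handed (so a half turn about z gives the same grasp; the last joint's range is limited). The gripper opens to 85 mm and grips with 20 to 120 N. Pads are 22 mm wide; open, the fingers measure 114 mm over their backs; the gripper's body (76 mm by 85 mm) begins 54 mm behind the grasp point. The pads swing forward as they close: fully open they stand 13 mm farther back than shut.
Start: joints at [1.093, 0.286, 1.577, -0, 1.279, -0.15], TCP at [0.217, 0.639, 0.231] pointing down, gripper open.
Joint ranges: [-2.77, 2.77], [-0.9, 2.22], [0.21, 2.48], [-1.53, 4.67], [0.24, 2.81], [-2.84, 2.84]. Speed limits (rad/s): [2.79, 2.79, 3.14, 3.14, 3.14, 3.14].

### API

Orientations are given as a unit quaternion [x, y, z, w].
In Python, from plant import ctrl gives the robot as it stands.
- The arm moves only by the shell command python3 -m jog 'ROWS' [FORCE]. ROWS is JSON, a list of rows, each an object with "grip": the closure, from 0 (fully open) to 1 (shut); "xyz": the shift along the tool's x, y, z in m, a list of three; "dr": the turn, a rotation vector about the tool's x, y, z in rad, a list of three. A call has 1 to 12 rows; each row is the pose to reach, as a shift and turn from the pose commanded when the call began, along the tool's axes at that moment; what a row does not reach only later rows make up. A row lasts 1/12 s, in which the tool goes at most 41.7 mm and 7.16 degrees, less where a joint would pass 70% of its speed; a pose out of reach is approached as far as the arm can. A call with a gripper value outside its range is refused whole. The fingers move at their own pace and stop on an object; FORCE is the grip in N (left out, the last holds). Time passes only in rows, so rows that repeat a pose let the fingers close. It gives the time, the measured TCP pose, the force and the opening at its end, in the units of the state.
- ctrl.get_state(): the state, without advancing time (a new reading comes with each control period).
- ctrl.read_camera(name): name is "scene" or "top" or "wrist"; returns the picture (420x560x3 uint8, red, green, blue); there is no depth.
- ctrl.get_calibration(name): a dict with "mtx" (3x3 intrinsics, pixels), "k1" (the pictures are not rectified: a ray, as slopes to the right and down, at radius r is drawn at 1 + k1 r^2 times it, then the intrinsics apply), "R" (3x3) and "t" (3): a world point X has camera coordinates R X + t; the wrist camera has in their place "hand_eye" (4x4, takes a point from camera to tool coordinates, whose origin is the TCP and whose axes are the tool frame's). Camera axes: x right, y down, z forward; pixel columns grow to the right and rows downward; lengths in m; the calibration is good to about 2 mm. A picture is of the moment at which its call begins: read the wrist's pose just before it. get_calibration takes no time and is no camera call.
- ctrl.sign_off(): hands the job in, once; it reports no verdict.
The state is a dict: "time": time; "qpos": joint angles; "dq": joint speeds; "joint_efforts": joint torques, N m; "eef_pos": TCP position; "tcp_rot": TCP orientation; "contact_force": force on the tool from outside, world axes, zero at the start; "wrist_torque": the same for the moment, N m; "opening": opening from 0.0 (shut) to 1.0 (fully open).
Only numpy, scipy, OpenCV 4.12 (cv2) and the standard library are available. Lean on these libraries where they do the work, as an engineer would, in place of code of your own. Each camera call takes 0.05 s, during which the arm holds its last target.

### The job

Slide the blue metal coupon along its lane until about a third of its length hangs over the open end of the rack, still lying flat on the rack. Then pinch the overhanging part by its two long edges, lift it off and lay it gently flat on the round pan of the balance, centred on the pan, and let go. Leave the silver coupon where it lies.

Things in the scene. Friction and masses are not known exactly. Their poses are not given: they have to be found in the camera images.
- blue_coupon: Loose flat blue metal plate, 140 (x) x 56 (y) x 6 (z) mm, about 0.1 kg; origin at the centre of its underside, z up. It lies flat in one of the rack's two lanes, long side (x) along the lane, its front end 15 to 25 mm inside the rack's open end. Which lane varies.
- silver_coupon: Loose flat bare-aluminium plate of the same size, in the other lane; origin at the centre of its underside. To be left alone.
- rack: Fixed grey plate, 200 (x) x 165 (y) mm, on feet; upper face at z = 0.032 of this frame; origin on the worktop under its centre, x along the lanes. Open end: its edge x = -0.100, towards the robot's right. Two lanes, centred at y = +0.034 and -0.034, 60 mm wide between ribs 8 mm wide, 6 mm high, from x = -0.098 to +0.060; bare plate behind them. Coupons slide with under 2 N.
- pan (a point): Centre of the upper face of the balance's round steel pan, radius 45 mm, 70 mm above the worktop, z up. The balance is fixed: a white housing 205 x 165 mm, its top 42 mm above the worktop (28 mm below the pan's face), with a green display towards the robot.

How it is judged:
On the way:
1. the blue coupon lies flat on the rack with 30 to 70 mm of it over the open end (x of blue_coupon in the frame of rack between -0.1 and -0.06 m and z of blue_coupon in the frame of rack between 0.029 and 0.035 m and angle between blue_coupon's own z axis and vertical below 0.05 rad and linear speed of blue_coupon below 0.03 m/s), for 0.2 s.
At the end, for the whole second after the job is handed in: The blue coupon lies flat (within 4.5 degrees) and at rest on the pan, its centre within 20 mm of the pan's centre, turned any way; the silver coupon is within 15 mm of where it started (horizontal distance between blue_coupon and pan below 0.02 m and z of blue_coupon in the frame of pan between -0.004 and 0.004 m and angle between blue_coupon's own z axis and vertical below 0.08 rad and linear speed of blue_coupon below 0.02 m/s and distance of silver_coupon from where it was at the start of the episode below 0.015 m); the robot touches nothing.
It fails at once if the silver coupon is shifted by more than 15 mm (distance of silver_coupon from where it was at the start of the episode above 0.015 m).
It fails at once if the blue coupon is dropped onto the balance (falling 10 mm or more) (horizontal distance between blue_coupon and pan below 0.08 m and contact force between blue_coupon and the fingers below 0.05 N and linear speed of blue_coupon above 0.45 m/s).
It also fails if it takes over 54 s, if anything falls off the work surface, if the arm or the gripper's body presses on something with over 40 N, if the wrist force passes 120 N, or if a joint passes its speed limit or range.

## Working session

There is one attempt and no reset: what is moved stays moved. The work goes in short steps, Python scripts to look and compute and a shell command to move; the robot and the scene stay as the last step left them, time stands still between calls to the robot, and variables do not carry over. Pictures are saved under pics/ and viewed, and the job is handed in when it is done.

```bash
ls; mkdir -p pics; python3 - <<'E'
from plant import ctrl
import cv2
print(ctrl.get_state(), ctrl.grasp_offset)
for n in ("scene","top"):
    im=ctrl.read_camera(n); cv2.imwrite(f"pics/{n}0.png",im[:,:,::-1])
for n in ("scene","top","wrist"): print(n,ctrl.get_calibration(n))
E
```

```text
pics
{'time': 0.0, 'qpos': array([ 1.09296853e+00,  2.87213196e-01,  1.57816461e+00, -1.09764372e-05,
        1.27859550e+00, -1.49982550e-01]), 'dq': array([ 2.42904595e-03, -8.96941495e-04,  2.78466444e-03,  1.35256624e-03,
       -9.11519821e-05,  1.93779119e-03]), 'joint_efforts': array([-4.82188079e-04, -4.06004941e+01, -2.92616272e+01, -2.10552794e-04,
        5.94755315e-03,  8.65188326e-06]), 'eef_pos': array([0.21701297, 0.6384759 , 0.22992219]), 'tcp_rot': array([ 8.13018730e-01,  5.82236316e-01, -1.05806666e-03,  5.45347704e-04]), 'contact_force': array([ 0.71983195,  0.38370644, -0.14615011]), 'wrist_torque': array([-0.02231992,  0.06936121, -0.00995564]), 'opening': 1.0034630268358862} -0.0187
scene {'mtx': array([[483.55261239,   0.        , 281.70960784],
       [  0.        , 483.55261239, 212.50470044],
       [  0.        ,   0.        ,   1.        ]]), 'k1': -0.11317052917336225, 'R': array([[ 0.71915375, -0.69435418, -0.02627071],
       [-0.30506676, -0.28154189, -0.90976284],
       [ 0.62430133,  0.66227369, -0.41429629]]), 't': array([-0.40388326,  0.2278457 
[... 266 characters left out ...]
      [-0.99148419,  0.00754668, -0.13000829],
       [ 0.12996968, -0.00540174, -0.99150325]]), 't': array([-0.01329625,  0.53449044,  1.09249039])}
wrist {'mtx': array([[342.96225149,   0.        , 276.00009352],
       [  0.        , 342.96225149, 217.48985217],
       [  0.        ,   0.        ,   1.        ]]), 'k1': 0.025980126305884775, 'hand_eye': array([[ 9.99999873e-01, -4.13104411e-05,  5.01301722e-04,
         6.39488449e-04],
       [-1.21497499e-04,  9.47273762e-01,  3.20425351e-01,
        -8.20613868e-02],
       [-4.88106880e-04, -3.20425372e-01,  9.47273637e-01,
        -1.42197263e-01],
       [ 0.00000000e+00,  0.00000000e+00,  0.00000000e+00,
         1.00000000e+00]])}
```

View pics/top0.png

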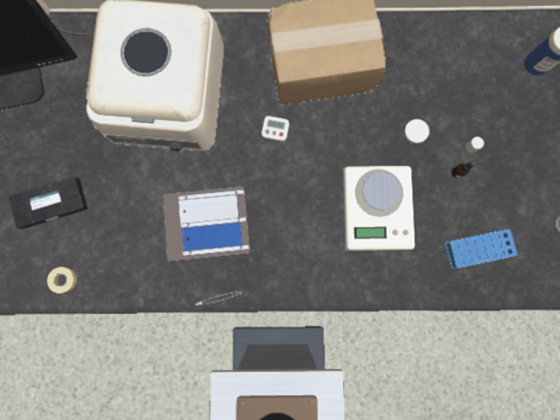

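View pics/scene0.png

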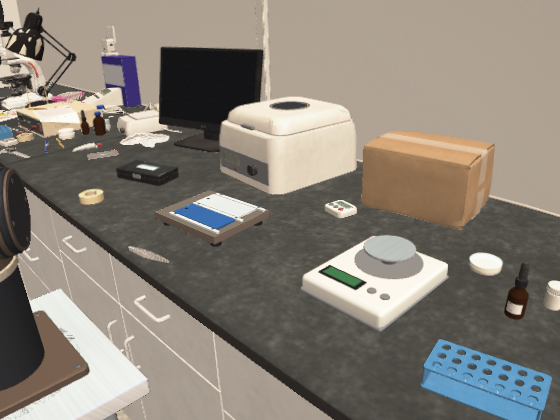

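```bash
cat > h.py <<'E'
import numpy as np, cv2
from plant import ctrl
def ray(n,uv):
    c=ctrl.get_calibration(n); K=c["mtx"]; k=c["k1"]
    d=cv2.undistortPoints(np.array(uv,float).reshape(-1,1,2),K,np.array([k,0,0,0,0.])).reshape(-1,2)
    # same polynomial model (r^2 radial)
    d=np.c_[d,np.ones(len(d))]
    if n=="wrist":
        s=ctrl.get_state(); from scipy.spatial.transform import Rotation as R
        T=np.eye(4);T[:3,:3]=R.from_quat(s["tcp_rot"]).as_matrix();T[:3,3]=s["eef_pos"]
        M=T@c["hand_eye"]; return M[:3,3],d@M[:3,:3].T
    Rm=np.array(c["R"]);t=np.array(c["t"]); return -Rm.T@t, d@Rm
def at(n,uv,z):
    o,d=ray(n,uv); return o+d*((z-o[2])/d[:,2])[:,None]
def proj(n,X,T=None):
    c=ctrl.get_calibration(n);X=np.atleast_2d(X)
    if n=="wrist":
        from scipy.spatial.transform import Rotation as R
        s=ctrl.get_state()
        T=np.eye(4);T[:3,:3]=R.from_quat(s["tcp_rot"]).as_matrix();T[:3,3]=s["eef_pos"]
        W=np.linalg.inv(T@c["hand_eye"]);Rm=W[:3,:3];t=W[:3,3]
    else: Rm=np.array(c["R"]);t=np.array(c["t"])
    return cv2.projectPoints(X,cv2.Rodrigues(Rm)[0],t,c["mtx"],np.array([c["k1"],0,0,0,0.]))[0].reshape(-1,2)
E
python3 - <<'E'
from h import *
im=cv2.imread("pics/top0.png")
c=im[170:270,150:260]; cv2.imwrite("pics/c1.png",cv2.resize(c,None,fx=6,fy=6,interpolation=cv2.INTER_CUBIC)[:600])
c=im[155:260,335:425]; cv2.imwrite("pics/c2.png",cv2.resize(c,None,fx=5,fy=5,interpolation=cv2.INTER_CUBIC))
hsv=cv2.cvtColor(im,cv2.COLOR_BGR2HSV)
m=((abs(hsv[...,0].astype(int)-112)<12)&(hsv[...,1]>150)).astype(np.uint8)
m[:, :150]=0;m[:,260:]=0
cs=max(cv2.findContours(m,0,2)[0],key=cv2.contourArea)
r=cv2.minAreaRect(cs);print(r)
print(at("top",[r[0]],.038), at("top",cv2.boxPoints(r),.038))
E
```

```text
((211.61839294433594, 236.15451049804688), (21.34954261779785, 56.34544372558594), 84.14398956298828)
[[0.4741198 0.15371   0.038    ]] [[0.49346844 0.22421808 0.038     ]
 [0.50637582 0.08884624 0.038     ]
 [0.45484061 0.08337281 0.038     ]
 [0.44217051 0.21794628 0.038     ]]
```

View pics/c1.png

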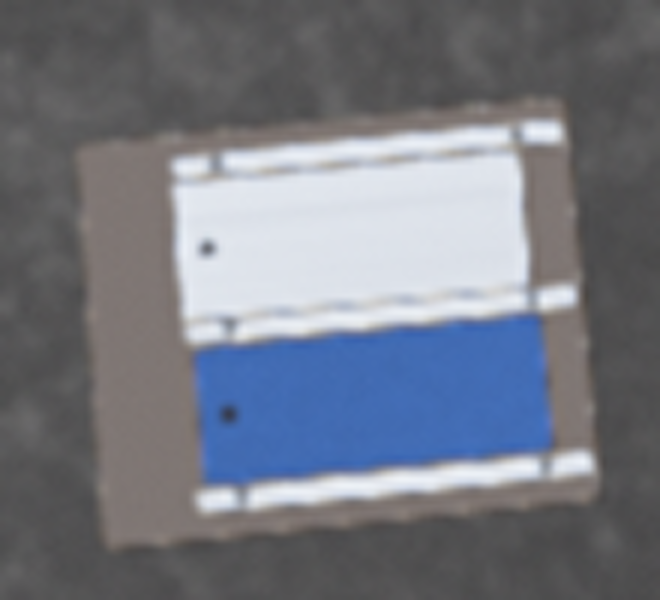

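View pics/c2.png

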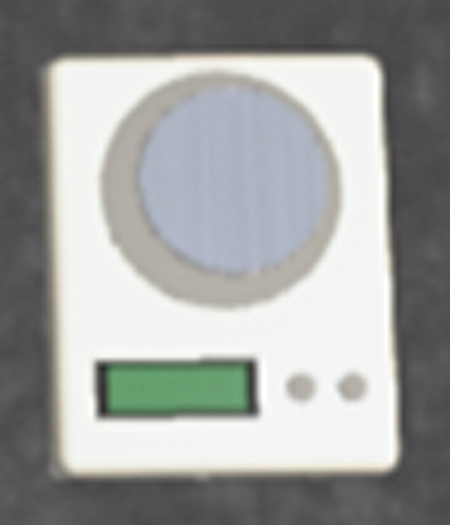

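```bash
python3 - <<'E'
from h import *
from scipy.spatial.transform import Rotation as R
uv=np.array([[80,145],[562,100],[597,500],[107,548]])/6+[150,170]
P=at("top",uv,.032);print(P.round(4))
print("len",np.linalg.norm(P[1]-P[0]),np.linalg.norm(P[2]-P[3]),"wid",np.linalg.norm(P[0]-P[3]),np.linalg.norm(P[1]-P[2]),"c",P.mean(0))
d=(P[0]-P[1]+P[3]-P[2]);print("yaw x",np.degrees(np.arctan2(d[1],d[0])))
im=cv2.imread("pics/top0.png")
hsv=cv2.cvtColor(im,cv2.COLOR_BGR2HSV)[155:235,335:425]
print(hsv[35,45],hsv[35,22])
m=((hsv[...,1]>25)&(abs(hsv[...,0].astype(int)-hsv[35,45,0])<8)).astype(np.uint8)
cs=max(cv2.findContours(m,0,2)[0],key=cv2.contourArea)
e=cv2.fitEllipse(cs);print(e)
c=np.array(e[0])+[335,155]
print("pan",at("top",[c,c+[e[1][0]/2,0]],.07))
# scene blue
im=cv2.imread("pics/scene0.png")
cv2.imwrite("pics/s1.png",cv2.resize(im[170:350,140:460],None,fx=2.5,fy=2.5,interpolation=cv2.INTER_CUBIC))
E
```

```text
[[0.5788 0.274  0.032 ]
 [0.5961 0.0772 0.032 ]
 [0.4322 0.0626 0.032 ]
 [0.4148 0.259  0.032 ]]
len 0.1976449968219248 0.19721340074151852 wid 0.16470363145263184 0.16452299079821536 c [0.50547018 0.16821352 0.032     ]
yaw x 95.05637137527282
[110  26 193] [ 21  15 175]
((45.95435333251953, 35.66940689086914), (33.266502380371094, 34.84648513793945), 108.38129425048828)
pan [[ 0.57690983 -0.25250048  0.07      ]
 [ 0.57659638 -0.29200612  0.07      ]]
```

View pics/s1.png

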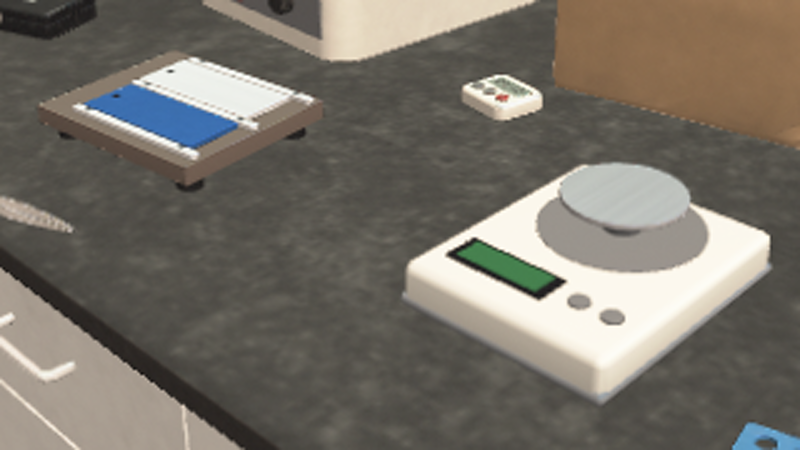

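```bash
cat >> h.py <<'E'
from scipy.spatial.transform import Rotation as Ro
C=np.array([0.5055,0.1682]);YAW=np.radians(95.06)
def W(a,b=.034):
    return C+a*np.array([np.cos(YAW),np.sin(YAW)])+b*np.array([-np.sin(YAW),np.cos(YAW)])
def inrack(p):
    d=np.array(p[:2])-C;return d@[np.cos(YAW),np.sin(YAW)],d@[-np.sin(YAW),np.cos(YAW)]
def delta(p,yaw=YAW-np.pi/2):
    s=ctrl.get_state();r=Ro.from_quat(s["tcp_rot"])
    t=Ro.from_euler("z",yaw)*Ro.from_euler("x",np.pi)
    print("t",round(s["time"],2),"pos",s["eef_pos"].round(4),"xyz",r.inv().apply(np.array(p)-s["eef_pos"]).round(4),"dr",(r.inv()*t).as_rotvec().round(4))
E
python3 - <<'E'
from h import *
delta([*W(.1),.13])
E
```

```text
t 0.1 pos [0.217  0.6385 0.23  ] xyz [-0.2744  0.3531  0.1005] dr [9.0000e-04 2.1000e-03 1.1546e+00]
```

```bash
python3 -m jog '[{"grip":1,"xyz":[-0.274,0.353,0.100],"dr":[0.001,0.002,1.155]},{"grip":1,"xyz":[-0.274,0.353,0.100],"dr":[0.001,0.002,1.155]},{"grip":1,"xyz":[-0.274,0.353,0.100],"dr":[0.001,0.002,1.155]},{"grip":1,"xyz":[-0.274,0.353,0.100],"dr":[0.001,0.002,1.155]},{"grip":1,"xyz":[-0.274,0.353,0.100],"dr":[0.001,0.002,1.155]},{"grip":1,"xyz":[-0.274,0.353,0.100],"dr":[0.001,0.002,1.155]},{"grip":1,"xyz":[-0.274,0.353,0.100],"dr":[0.001,0.002,1.155]},{"grip":1,"xyz":[-0.274,0.353,0.100],"dr":[0.001,0.002,1.155]},{"grip":1,"xyz":[-0.274,0.353,0.100],"dr":[0.001,0.002,1.155]},{"grip":1,"xyz":[-0.274,0.353,0.100],"dr":[0.001,0.002,1.155]},{"grip":1,"xyz":[-0.274,0.353,0.100],"dr":[0.001,0.002,1.155]},{"grip":1,"xyz":[-0.274,0.353,0.100],"dr":[0.001,0.002,1.155]}]' 30
python3 - <<'E'
from h import *
delta([*W(.1),.13])
cv2.imwrite("pics/w1.png",ctrl.read_camera("wrist")[:,:,::-1])
delta([*W(.1),.036])
E
```

```text
time: 1.1
eef_pos: [0.4653, 0.2605, 0.1292]
tcp_rot: [0.999, 0.041, -0.001, 0.001]
contact_force: [-0.5, -0.1, 0.8]
opening: -0.001
t 1.1 pos [0.4653 0.2605 0.1292] xyz [-0.0021 -0.0045 -0.0008] dr [ 0.0011  0.0011 -0.0068]
t 1.15 pos [0.4641 0.2629 0.1299] xyz [-0.0009 -0.002   0.0939] dr [-0.0009  0.0016 -0.0062]
```

View pics/w1.png

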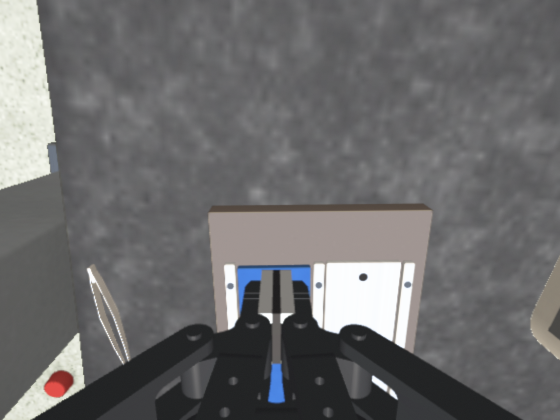

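```bash
python3 - <<'E'
from h import *
for uv,z in (((238,267),.038),((311,266),.038),((210,210),.032),((431,210),.032),((316,265),.038)):
    p=at("wrist",[uv],z)[0]; print(uv,p.round(4),np.round(inrack(p),4))
E
```

```text
(238, 267) [0.4389 0.225  0.038 ] [0.0625 0.0613]
(311, 266) [0.4939 0.2305 0.038 ] [0.063  0.0061]
(210, 210) [0.4158 0.2666 0.032 ] [0.1059 0.0807]
(431, 210) [0.5766 0.2799 0.032 ] [ 0.105  -0.0807]
(316, 265) [0.4975 0.2316 0.038 ] [0.0639 0.0024]
```

```bash
python3 -m jog '[{"grip":1,"xyz":[0,0,0.03],"dr":[0,0,-0.005]},{"grip":1,"xyz":[0,0,0.06],"dr":[0,0,-0.005]},{"grip":1,"xyz":[0,0,0.08],"dr":[0,0,-0.005]},{"grip":1,"xyz":[0,0,0.094],"dr":[0,0,-0.005]},{"grip":1,"xyz":[0,0,0.094],"dr":[0,0,-0.005]},{"grip":1,"xyz":[0,0,0.094],"dr":[0,0,-0.005]}]'
python3 - <<'E'
from h import *
cv2.imwrite("pics/w2.png",ctrl.read_camera("wrist")[:,:,::-1])
delta([*W(.07),.035])
print(inrack(ctrl.get_state()["eef_pos"]))
im=ctrl.read_camera("scene")[:,:,::-1];cv2.imwrite("pics/s2.png",cv2.resize(im[150:290,120:320],None,fx=4,fy=4))
E
```

```text
time: 1.65
eef_pos: [0.4622, 0.2668, 0.0367]
tcp_rot: [0.999, 0.047, -0.001, -0.001]
contact_force: [-0.5, 0.3, 0.7]
opening: 0.0
t 1.7 pos [0.4633 0.267  0.0379] xyz [-0.0009  0.0322  0.0029] dr [-0.0021 -0.0016  0.0057]
(np.float64(0.10217801943860567), np.float64(0.03327793919595521))
```

View pics/s2.png

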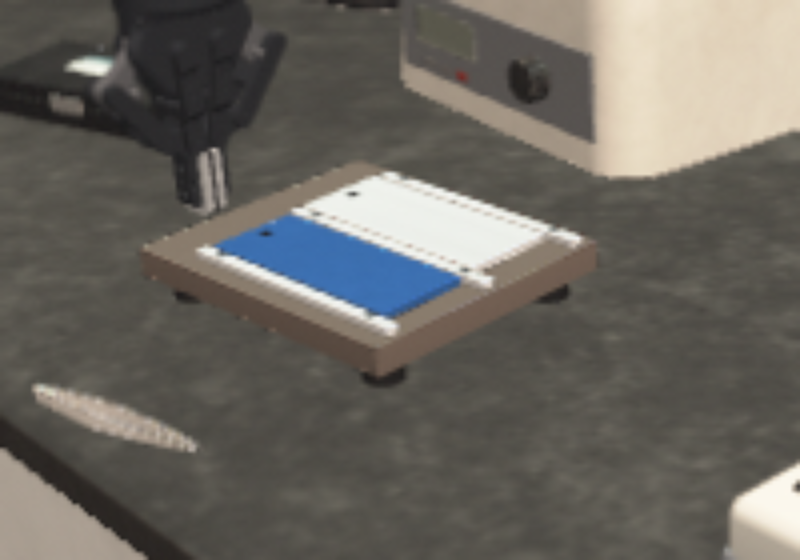

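```bash
python3 -m jog '[{"grip":1,"xyz":[-0.0005,0.01,0.0025],"dr":[0,0,0.003]},{"grip":1,"xyz":[-0.0005,0.02,0.0025],"dr":[0,0,0.003]},{"grip":1,"xyz":[-0.0005,0.025,0.0025],"dr":[0,0,0.003]},{"grip":1,"xyz":[-0.0005,0.025,0.0025],"dr":[0,0,0.003]},{"grip":1,"xyz":[-0.0005,0.025,0.0025],"dr":[0,0,0.003]}]'
python3 - <<'E'
from h import *
p=[]
for i in range(3):
    im=ctrl.read_camera("scene")[:,:,::-1];p.append(ctrl.get_state()["eef_pos"]);
print(np.array(p).round(4),ctrl.get_state()["contact_force"])
cv2.imwrite("pics/s3.png",cv2.resize(im[150:260,140:300],None,fx=5,fy=5))
print(inrack(np.mean(p,0)))
E
```

```text
time: 2.17
eef_pos: [0.4655, 0.2406, 0.0352]
tcp_rot: [0.999, 0.044, 0.001, -0.001]
contact_force: [-0.1, -0.3, 0.3]
opening: -0.002
[[0.4655 0.2409 0.0351]
 [0.4654 0.2411 0.035 ]
 [0.4653 0.2412 0.0349]] [ 0.04524462 -0.56937858  0.5361612 ]
(np.float64(0.07612710734511752), np.float64(0.033524821785476076))
```

View pics/s3.png

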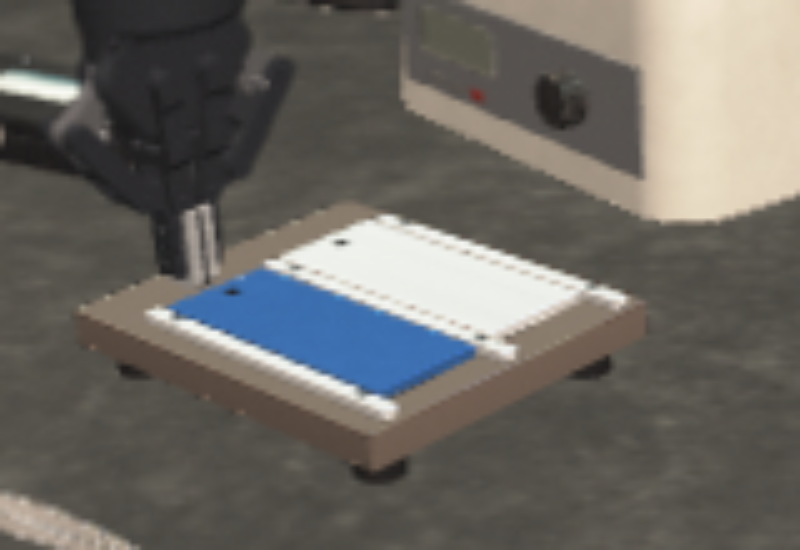

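```bash
python3 -m jog '[{"grip":1,"xyz":[0,0.004,0.0007],"dr":[0,0,0]},{"grip":1,"xyz":[0,0.008,0.0007],"dr":[0,0,0]},{"grip":1,"xyz":[0,0.012,0.0007],"dr":[0,0,0]},{"grip":1,"xyz":[0,0.016,0.0007],"dr":[0,0,0]},{"grip":1,"xyz":[0,0.02,0.0007],"dr":[0,0,0]},{"grip":1,"xyz":[0,0.024,0.0007],"dr":[0,0,0]},{"grip":1,"xyz":[0,0.028,0.0007],"dr":[0,0,0]},{"grip":1,"xyz":[0,0.031,0.0007],"dr":[0,0,0]},{"grip":1,"xyz":[0,0.034,0.0007],"dr":[0,0,0]},{"grip":1,"xyz":[0,0.036,0.0007],"dr":[0,0,0]}]'
python3 - <<'E'
from h import *
im=ctrl.read_camera("scene")[:,:,::-1]
im2=ctrl.read_camera("top")[:,:,::-1]
p=ctrl.get_state();print(p["eef_pos"],p["contact_force"],inrack(p["eef_pos"]))
cv2.imwrite("pics/s4.png",np.hstack([cv2.resize(im[160:260,160:300],(560,400)),cv2.resize(im2[170:270,150:260],None,fx=4,fy=4)])[:,:800])
E
```

```text
time: 3.15
eef_pos: [0.4685, 0.205, 0.034]
tcp_rot: [0.999, 0.045, 0.0, -0.001]
contact_force: [0.6, 0.0, -0.0]
opening: 0.001
[0.46847815 0.20501705 0.03401355] [ 0.54934988 -0.25276788  0.87642034] (np.float64(0.03993885098741475), np.float64(0.03363034352799335))
```

View pics/s4.png

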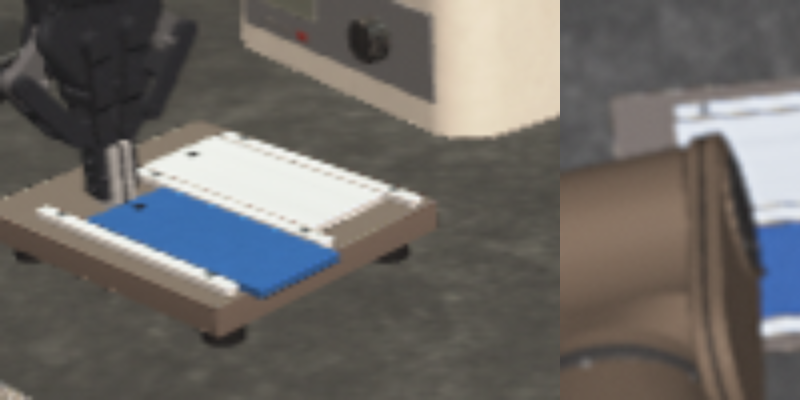

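```bash
python3 -m jog '[{"grip":1,"xyz":[0,0.004,0],"dr":[0,0,0]},{"grip":1,"xyz":[0,0.008,0],"dr":[0,0,0]},{"grip":1,"xyz":[0,0.012,0],"dr":[0,0,0]},{"grip":1,"xyz":[0,0.016,0],"dr":[0,0,0]},{"grip":1,"xyz":[0,0.02,0],"dr":[0,0,0]},{"grip":1,"xyz":[0,0.024,0],"dr":[0,0,0]},{"grip":1,"xyz":[0,0.028,0],"dr":[0,0,0]},{"grip":1,"xyz":[0,0.031,0],"dr":[0,0,0]},{"grip":1,"xyz":[0,0.034,0],"dr":[0,0,0]},{"grip":1,"xyz":[0,0.036,0],"dr":[0,0,0]},{"grip":1,"xyz":[0,0.036,0],"dr":[0,0,0]},{"grip":1,"xyz":[0,0.036,0],"dr":[0,0,0]}]'
python3 - <<'E'
from h import *
im=ctrl.read_camera("scene")[:,:,::-1]
im2=ctrl.read_camera("top")[:,:,::-1]
p=ctrl.get_state();print(p["eef_pos"],p["contact_force"],inrack(p["eef_pos"]))
cv2.imwrite("pics/s5.png",np.hstack([cv2.resize(im[160:260,160:300],(560,400)),cv2.resize(im2[170:270,210:270],None,fx=4,fy=4)])[:,:800])
E
```

```text
time: 4.25
eef_pos: [0.4716, 0.1693, 0.0338]
tcp_rot: [0.999, 0.045, 0.0, -0.001]
contact_force: [0.1, -0.2, -0.3]
opening: 0.001
[0.47151538 0.1694974  0.03381488] [ 1.07831732e+00 -8.62511601e-01 -8.44612072e-04] (np.float64(0.004289755050907703), np.float64(0.033737748476892364))
```

View pics/s5.png

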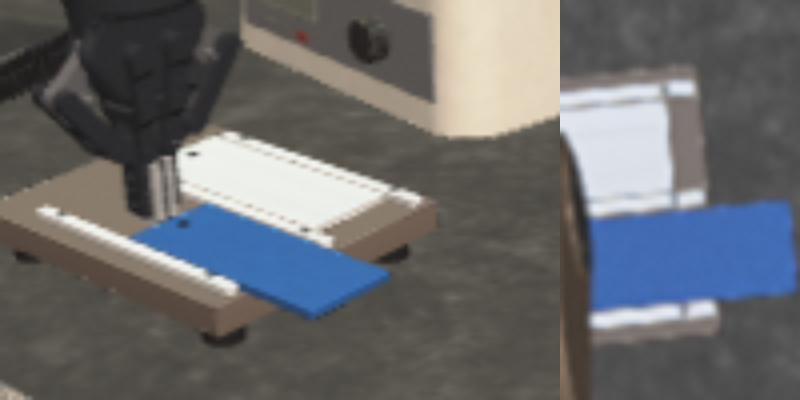

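```bash
python3 - <<'E'
from h import *
a=at("top",[(268,220.75),(269.25,243)],.038)
b=at("top",[((706-560)/4+210,170+195/4),((718-560)/4+210,170+333/4)],.032)
for p in [*a,*b]: print(p.round(4),np.round(inrack(p),4))
delta([*W(.05),.1])
E
```

```text
[0.5105 0.0174 0.038 ] [-0.1507  0.0083]
[0.4564 0.0146 0.038 ] [-0.1487  0.0624]
[0.5165 0.07   0.032 ] [-0.0987 -0.0023]
[0.4324 0.0626 0.032 ] [-0.0987  0.0821]
t 4.35 pos [0.4715 0.1695 0.0338] xyz [-0.0001 -0.0458 -0.0661] dr [-0.0016 -0.0008  0.0019]
```

```bash
python3 -m jog '[{"grip":1,"xyz":[0,-0.006,0],"dr":[0,0,0]},{"grip":1,"xyz":[0,-0.008,-0.02],"dr":[0,0,0]},{"grip":0.5,"xyz":[0,-0.008,-0.05],"dr":[0,0,0]},{"grip":0,"xyz":[0,-0.005,-0.08],"dr":[0,0,0]},{"grip":0,"xyz":[0,0.03,-0.08],"dr":[0,0,0]},{"grip":0,"xyz":[0,0.06,-0.08],"dr":[0,0,0]},{"grip":0,"xyz":[0,0.09,-0.08],"dr":[0,0,0]},{"grip":0,"xyz":[0,0.12,-0.08],"dr":[0,0,0]},{"grip":0,"xyz":[0,0.134,-0.08],"dr":[0,0,0]},{"grip":0,"xyz":[0,0.134,-0.08],"dr":[0,0,0]},{"grip":0,"xyz":[0,0.134,-0.08],"dr":[0,0,0]}]'
python3 - <<'E'
from h import *
cv2.imwrite("pics/w6.png",ctrl.read_camera("wrist")[:,:,::-1])
im2=ctrl.read_camera("top")[:,:,::-1]
cv2.imwrite("pics/t6.png",cv2.resize(im2[150:280,150:290],None,fx=4,fy=4))
delta([*W(-.13,.035),.018])
E
```

```text
time: 5.27
eef_pos: [0.4837, 0.0358, 0.1137]
tcp_rot: [0.999, 0.044, 0.0, -0.001]
contact_force: [-0.1, 0.6, -0.1]
opening: 1.0
t 5.37 pos [0.4834 0.0368 0.1135] xyz [-0.0015  0.0012  0.0955] dr [-0.0022 -0.0007  0.0024]
```

View pics/w6.png

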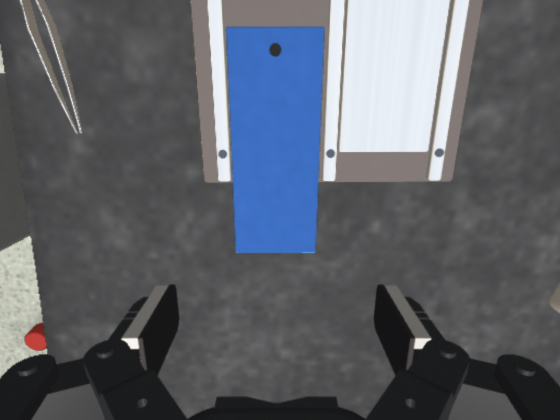

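View pics/t6.png

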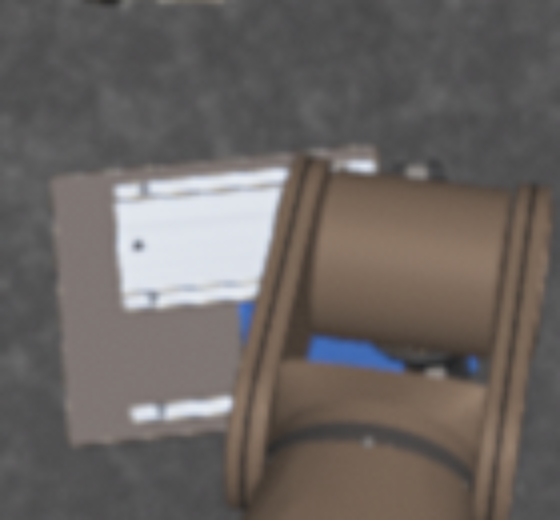

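```bash
python3 - <<'E'
from h import *
for uv,z in (((236,253),.038),((316,252.5),.038),((227,27),.038),((325,27),.038),((205,181),.032),((452,181),.032)):
    p=at("wrist",[uv],z)[0]; print(uv,p.round(4),np.round(inrack(p),4))
s=ctrl.get_state();print(s["eef_pos"],np.round(inrack(s["eef_pos"]),4))
E
```

```text
(236, 253) [0.458  0.0179 0.038 ] [-0.1455  0.0605]
(316, 252.5) [0.5133 0.0233 0.038 ] [-0.145  0.005]
(227, 27) [0.4457 0.1561 0.038 ] [-0.0068  0.0606]
(325, 27) [0.5005 0.1611 0.038 ] [-0.0067  0.0056]
(205, 181) [0.4342 0.0655 0.032 ] [-0.096  0.08 ]
(452, 181) [0.597  0.0802 0.032 ] [-0.0958 -0.0834]
[0.48341604 0.0367757  0.11354613] [-0.129   0.0336]
```

```bash
python3 -m jog '[{"grip":0,"xyz":[0,0.002,0.025],"dr":[-0.001,0,0.002]},{"grip":0,"xyz":[0,-0.002,0.05],"dr":[-0.001,0,0.002]},{"grip":0,"xyz":[0,-0.002,0.07],"dr":[-0.001,0,0.002]},{"grip":0,"xyz":[0,-0.002,0.085],"dr":[-0.001,0,0.002]},{"grip":0,"xyz":[0,-0.002,0.0985],"dr":[-0.001,0,0.002]},{"grip":0,"xyz":[0,-0.002,0.0985],"dr":[-0.001,0,0.002]},{"grip":0,"xyz":[0,-0.002,0.0985],"dr":[-0.001,0,0.002]}]'
python3 - <<'E'
from h import *
cv2.imwrite("pics/w7.png",ctrl.read_camera("wrist")[:,:,::-1])
im=ctrl.read_camera("scene")[:,:,::-1];cv2.imwrite("pics/s7.png",cv2.resize(im[130:270,140:320],None,fx=4,fy=4))
s=ctrl.get_state();print(s["eef_pos"],np.round(inrack(s["eef_pos"]),4),s["contact_force"])
E
```

```text
time: 5.95
eef_pos: [0.4828, 0.0392, 0.0146]
tcp_rot: [0.999, 0.045, -0.001, -0.001]
contact_force: [1.0, 0.8, 0.8]
opening: 0.999
[0.48427402 0.03866231 0.01610734] [-0.1272  0.0326] [-0.03495316  0.12730197  0.77160917]
```

View pics/w7.png

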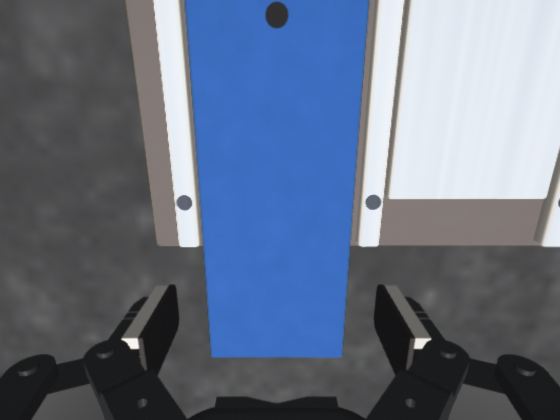

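View pics/s7.png

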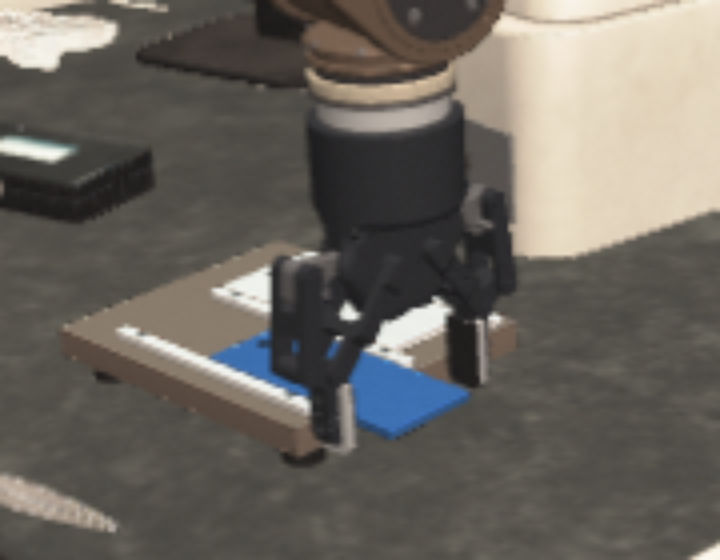

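```bash
python3 -m jog '[{"grip":0.25},{"grip":0.3},{"grip":0.36},{"grip":0.45},{"grip":0.6},{"grip":0.6},{"grip":0.6},{"grip":0.6}]' 60 || python3 -m jog '[{"grip":0.25,"xyz":[0,0,0],"dr":[0,0,0]},{"grip":0.3,"xyz":[0,0,0],"dr":[0,0,0]},{"grip":0.36,"xyz":[0,0,0],"dr":[0,0,0]},{"grip":0.45,"xyz":[0,0,0],"dr":[0,0,0]},{"grip":0.6,"xyz":[0,0,0],"dr":[0,0,0]},{"grip":0.6,"xyz":[0,0,0],"dr":[0,0,0]},{"grip":0.6,"xyz":[0,0,0],"dr":[0,0,0]}]' 60
python3 - <<'E'
from h import *
cv2.imwrite("pics/w8.png",ctrl.read_camera("wrist")[:,:,::-1])
s=ctrl.get_state();print(s["time"],s["eef_pos"],s["opening"],s["contact_force"])
E
```

```text
time: 6.63
eef_pos: [0.4842, 0.0381, 0.0161]
tcp_rot: [0.999, 0.044, 0.001, -0.0]
contact_force: [-2.1, 0.3, 6.1]
opening: 0.635
6.6833 [0.48423217 0.03804747 0.01611825] 0.6397225030301821 [-1.44228916  0.94546476  6.57472033]invalid input at $[0]: expected keys grip, xyz, dr
```

View pics/w8.png

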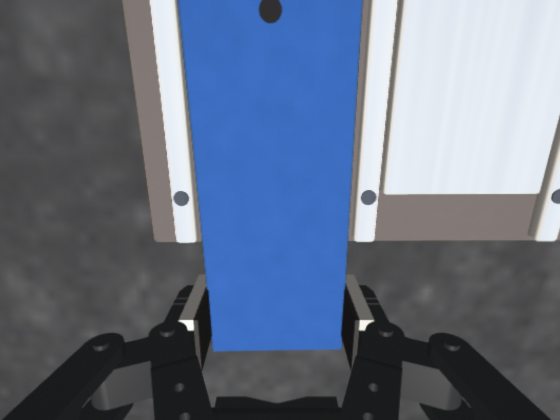

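```bash
python3 -m jog '[{"grip":0.6,"xyz":[0,0,-0.002],"dr":[0,0,0]},{"grip":0.6,"xyz":[0,0,-0.005],"dr":[0,0,0]},{"grip":0.6,"xyz":[0,0,-0.01],"dr":[0,0,0]},{"grip":0.6,"xyz":[0,0,-0.02],"dr":[0,0,0]},{"grip":0.6,"xyz":[0,0,-0.035],"dr":[0,0,0]},{"grip":0.6,"xyz":[0,0,-0.05],"dr":[0,0,0]},{"grip":0.6,"xyz":[0,0,-0.07],"dr":[0,0,0]},{"grip":0.6,"xyz":[0,0,-0.09],"dr":[0,0,0]},{"grip":0.6,"xyz":[0,0,-0.11],"dr":[0,0,0]},{"grip":0.6,"xyz":[0,0,-0.12],"dr":[0,0,0]},{"grip":0.6,"xyz":[0,0,-0.12],"dr":[0,0,0]},{"grip":0.6,"xyz":[0,0,-0.12],"dr":[0,0,0]}]' 80
python3 - <<'E'
from h import *
cv2.imwrite("pics/w9.png",ctrl.read_camera("wrist")[:,:,::-1])
im=ctrl.read_camera("scene")[:,:,::-1];cv2.imwrite("pics/s9.png",cv2.resize(im[90:270,140:340],None,fx=3.3,fy=3.3))
s=ctrl.get_state();print(s["time"],s["eef_pos"],s["opening"],s["contact_force"])
E
```

```text
time: 7.68
eef_pos: [0.4834, 0.0379, 0.1355]
tcp_rot: [0.999, 0.044, 0.001, -0.0]
contact_force: [0.4, 0.4, -0.8]
opening: 0.627
7.7833 [0.48231529 0.03809129 0.13377622] 0.6301411892003363 [-0.13017542 -0.08140915 -0.97159368]
```

View pics/w9.png

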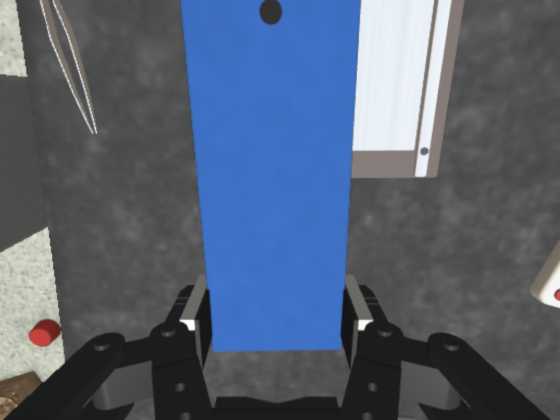

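View pics/s9.png

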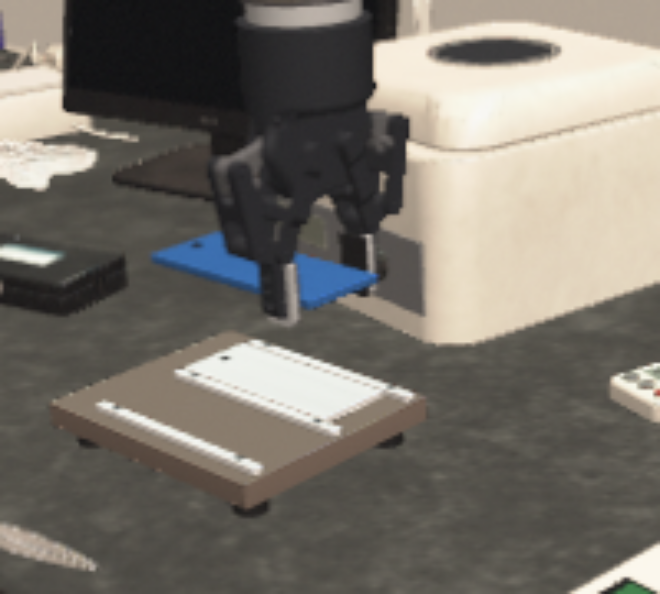

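```bash
python3 - <<'E'
from h import *
s=ctrl.get_state();z=s["eef_pos"][2]+.0225
r=Ro.from_quat(s["tcp_rot"])
P=at("wrist",[(213,351),(341,350),(270,12),(186,12),(359,12)],z)
print(r.inv().apply(P-s["eef_pos"]).round(4))
E
```

```text
[[-0.0258  0.017  -0.0225]
 [ 0.0281  0.0164 -0.0226]
 [-0.0011 -0.1085 -0.0224]
 [-0.0266 -0.1084 -0.0223]
 [ 0.0259 -0.1084 -0.0224]]
```

```bash
python3 - <<'E'
from h import *
for f in ("w8","w9"):
    im=cv2.imread(f"pics/{f}.png");h=cv2.cvtColor(im,cv2.COLOR_BGR2HSV)
    m=(abs(h[...,0].astype(int)-110)<12)&(h[...,1]>120)
    for r in (3,40,100,200,260):
        c=np.where(m[r])[0];print(f,r,c.min(),c.max())
    c=np.where(m[:,276])[0];print("front",c.max())
    b=(im[:60,240:300].max(2)<70);y,x=np.where(b);print("hole",x.mean()+240,y.mean())
E
```

```text
w8 3 178 361
w8 40 182 359
w8 100 188 355
w8 200 198 349
w8 260 204 346
front 349
hole 270.03553299492387 9.890862944162437
w9 3 180 359
w9 40 184 357
w9 100 190 354
w9 200 199 349
w9 260 205 345
front 350
hole 270.346835443038 11.159493670886077
```

```bash
python3 - <<'E'
from h import *
delta([.5815,-.3035,.115])
print(at("top",[(345,167),(411,167),(413,249)],.042), at("top",[(461,170),(478,143)],.05))
E
```

```text
t 7.78 pos [0.4823 0.0381 0.1338] xyz [0.0688 0.349  0.0182] dr [-0.0014  0.0017 -0.0003]
[[ 0.64148451 -0.17252259  0.042     ]
 [ 0.64015745 -0.33447355  0.042     ]
 [ 0.43923969 -0.33035353  0.042     ]] [[ 0.62982442 -0.45305074  0.05      ]
 [ 0.69687995 -0.49822941  0.05      ]]
```

```bash
python3 -m jog '[{"grip":0.6,"xyz":[0.002,0.01,0],"dr":[0,0,0]},{"grip":0.6,"xyz":[0.006,0.03,0],"dr":[0,0,0]},{"grip":0.6,"xyz":[0.012,0.06,0],"dr":[0,0,0]},{"grip":0.6,"xyz":[0.018,0.09,0],"dr":[0,0,0]},{"grip":0.6,"xyz":[0.024,0.12,0],"dr":[0,0,0]},{"grip":0.6,"xyz":[0.03,0.15,0],"dr":[0,0,0]},{"grip":0.6,"xyz":[0.036,0.18,0],"dr":[0,0,0]},{"grip":0.6,"xyz":[0.042,0.21,0],"dr":[0,0,0]},{"grip":0.6,"xyz":[0.048,0.24,0],"dr":[0,0,0]},{"grip":0.6,"xyz":[0.054,0.27,0],"dr":[0,0,0]},{"grip":0.6,"xyz":[0.06,0.295,0],"dr":[0,0,0]},{"grip":0.6,"xyz":[0.063,0.315,0],"dr":[0,0,0]}]'
python3 -m jog '[{"grip":0.6,"xyz":[0.003,0.015,0],"dr":[0,0,0]},{"grip":0.6,"xyz":[0.005,0.028,0],"dr":[0,0,0]},{"grip":0.6,"xyz":[0.0055,0.034,0],"dr":[0,0,0]},{"grip":0.6,"xyz":[0.0055,0.034,0],"dr":[0,0,0]},{"grip":0.6,"xyz":[0.0055,0.034,0],"dr":[0,0,0]},{"grip":0.6,"xyz":[0.0055,0.034,0],"dr":[0,0,0]}]'
python3 - <<'E'
from h import *
delta([.5815,-.3035,.115])
cv2.imwrite("pics/w10.png",ctrl.read_camera("wrist")[:,:,::-1])
im=ctrl.read_camera("scene")[:,:,::-1];cv2.imwrite("pics/s10.png",cv2.resize(im[120:350,260:520],None,fx=2.6,fy=2.6))
im=ctrl.read_camera("top")[:,:,::-1];cv2.imwrite("pics/t10.png",cv2.resize(im[120:270,310:470],None,fx=4,fy=4))
delta([.5815,-.3035,.115])
E
```

```text
time: 8.78
eef_pos: [0.5736, -0.2731, 0.1333]
tcp_rot: [0.999, 0.043, -0.0, -0.001]
contact_force: [-1.0, -0.6, -0.7]
opening: 0.627
time: 9.28
eef_pos: [0.582, -0.3027, 0.1346]
tcp_rot: [0.999, 0.044, 0.0, -0.001]
contact_force: [0.4, 0.1, -1.7]
opening: 0.633
t 9.28 pos [ 0.582  -0.3027  0.1346] xyz [-0.0006  0.0008  0.0196] dr [-0.0017 -0.0004  0.0004]
t 9.43 pos [ 0.5823 -0.3027  0.1351] xyz [-0.0009  0.0007  0.0201] dr [-0.001  -0.001   0.0007]
```

View pics/w10.png

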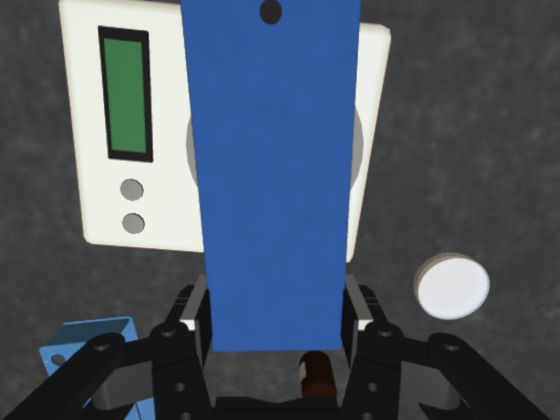

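View pics/s10.png

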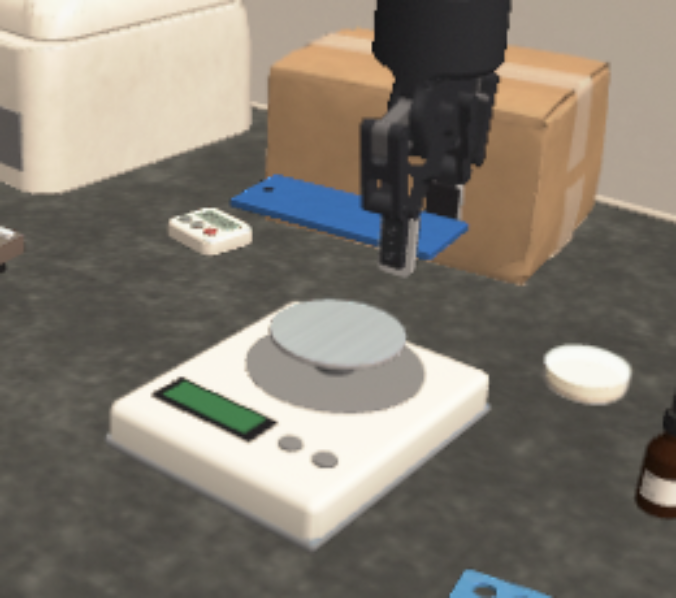

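View pics/t10.png

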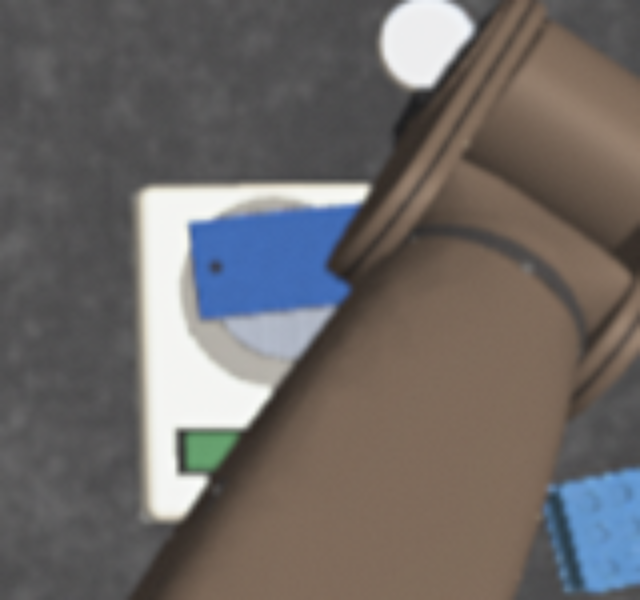

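```bash
python3 - <<'E'
from h import *
s=ctrl.get_state();z=s["eef_pos"][2]+.0215
u=np.array([-.088,.996,0])
for zz in (z,z-.003):
    P=at("top",np.array([(190,225),(203,320)])/4+[310,120],zz);print(P.round(4),"centre",(P.mean(0)-.07*u).round(4))
# scene: back corners & front right corner
uv=np.array([(232,203),(275,178),(467,229),(430,255)])/2.6+[260,120]
P=at("scene",uv,z);print(P.round(4),P.mean(0).round(4),np.linalg.norm(P[0]-P[1]),np.linalg.norm(P[0]-P[3]))
# pan in scene
th=np.linspace(0,2*np.pi,60,endpoint=False)
cen=at("scene",[np.array([338,333])/2.6+[260,120]],.07);print("pan scene",cen)
print("ring top",at("top",[np.array([222,190])/5+[335,155]],.042),"ring wrist",at("wrist",[(275,146)],.042))
im=cv2.imread("pics/s10.png");
for c,col in ((np.array([.577,-.2525]),(0,0,255)),(np.array([.577,-.2495]),(0,255,0))):
    X=np.c_[c[0]+.045*np.cos(th),c[1]+.045*np.sin(th),0*th+.07]
    for p in (proj("scene",X)-[260,120])*2.6: cv2.circle(im,tuple(int(v) for v in p),1,col,-1)
cv2.imwrite("pics/s10b.png",im)
im=cv2.resize(cv2.imread("pics/top0.png")[120:270,310:470],None,fx=4,fy=4)
for c,col in ((np.array([.577,-.2525]),(0,0,255)),(np.array([.577,-.2495]),(0,255,0))):
    X=np.c_[c[0]+.045*np.cos(th),c[1]+.045*np.sin(th),0*th+.07]
    for p in (proj("top",X)-[310,120])*4: cv2.circle(im,tuple(int(v) for v in p),1,col,-1)
cv2.imwrite("pics/t10b.png",im)
E
```

```text
[[ 0.5943 -0.1828  0.1566]
 [ 0.5415 -0.1884  0.1566]] centre [ 0.5741 -0.2554  0.1566]
[[ 0.595  -0.1834  0.1536]
 [ 0.5419 -0.1889  0.1536]] centre [ 0.5746 -0.2559  0.1536]
[[ 0.5374 -0.1934  0.1566]
 [ 0.5908 -0.1875  0.1566]
 [ 0.6028 -0.3249  0.1566]
 [ 0.5546 -0.3277  0.1566]] [ 0.5714 -0.2584  0.1566] 0.05377637374492848 0.13537807892424014
pan scene [[ 0.5747876  -0.25620959  0.07      ]]
ring top [[ 0.57606359 -0.25474309  0.042     ]] ring wrist [[ 0.57760021 -0.24840086  0.042     ]]
```

View pics/s10b.png

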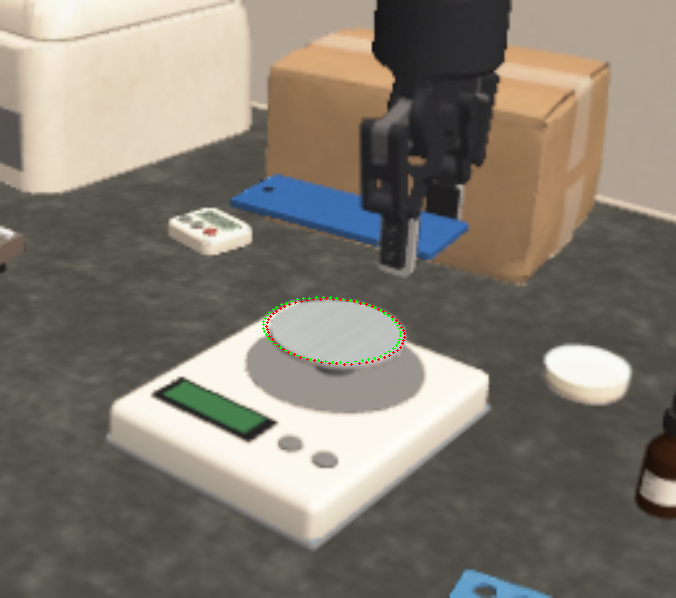

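View pics/t10b.png

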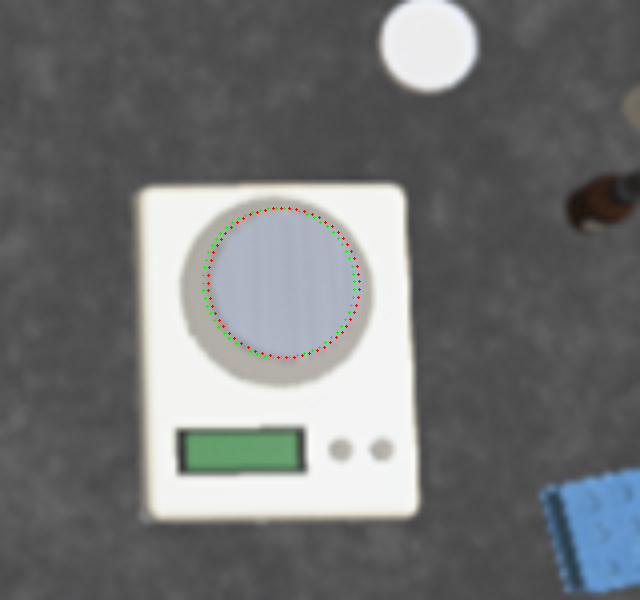

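```bash
python3 -m jog '[{"grip":0.6,"xyz":[0.003,-0.002,0.005],"dr":[0.005,0,0]},{"grip":0.6,"xyz":[0.003,-0.002,0.015],"dr":[0.01,0,0]},{"grip":0.6,"xyz":[0.003,-0.002,0.03],"dr":[0.015,0,0]},{"grip":0.6,"xyz":[0.003,-0.002,0.045],"dr":[0.015,0,0]},{"grip":0.6,"xyz":[0.003,-0.002,0.055],"dr":[0.015,0,0]},{"grip":0.6,"xyz":[0.003,-0.002,0.065],"dr":[0.015,0,0]},{"grip":0.6,"xyz":[0.003,-0.002,0.072],"dr":[0.015,0,0]},{"grip":0.6,"xyz":[0.003,-0.002,0.072],"dr":[0.015,0,0]},{"grip":0.6,"xyz":[0.003,-0.002,0.072],"dr":[0.015,0,0]}]'
python3 - <<'E'
from h import *
im=ctrl.read_camera("scene")[:,:,::-1];cv2.imwrite("pics/s11.png",cv2.resize(im[190:300,330:480],None,fx=5,fy=5))
s=ctrl.get_state();print(s["eef_pos"],s["contact_force"],s["wrist_torque"])
E
```

```text
time: 10.18
eef_pos: [0.585, -0.3012, 0.0624]
tcp_rot: [0.999, 0.044, -0.0, -0.008]
contact_force: [-0.2, 0.7, -0.9]
opening: 0.63
[ 0.58548985 -0.30157153  0.06327482] [ 1.06696674 -0.60492775  0.0648402 ] [-0.01521116  0.00965619 -0.00388621]
```

View pics/s11.png

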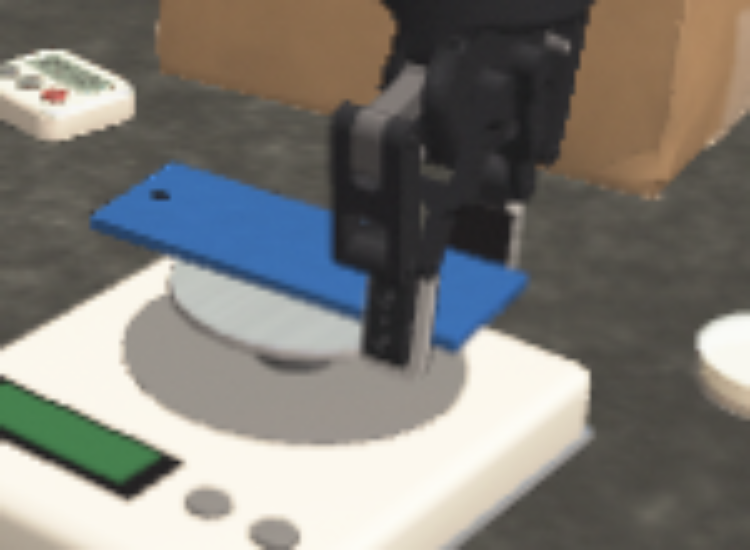

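```bash
python3 -m jog '[{"grip":0.6,"xyz":[0,0,0.002],"dr":[0,0,0]},{"grip":0.6,"xyz":[0,0,0.004],"dr":[0,0,0]},{"grip":0.6,"xyz":[0,0,0.005],"dr":[0,0,0]},{"grip":0.6,"xyz":[0,0,0.005],"dr":[0,0,0]},{"grip":0.6,"xyz":[0,0,0.005],"dr":[0,0,0]}]'
python3 -m jog '[{"grip":0.6,"xyz":[0,0,0.001],"dr":[0,0,0]},{"grip":0.6,"xyz":[0,0,0.001],"dr":[0,0,0]},{"grip":0.6,"xyz":[0,0,0.001],"dr":[0,0,0]}]'
python3 - <<'E'
from h import *
im=ctrl.read_camera("scene")[:,:,::-1];cv2.imwrite("pics/s12.png",cv2.resize(im[190:300,330:480],None,fx=5,fy=5))
s=ctrl.get_state();print(s["eef_pos"],s["contact_force"],s["wrist_torque"])
E
```

```text
time: 10.65
eef_pos: [0.5852, -0.3012, 0.0581]
tcp_rot: [0.999, 0.044, 0.0, -0.008]
contact_force: [0.9, -0.0, -0.9]
opening: 0.632
time: 10.9
eef_pos: [0.5852, -0.3012, 0.057]
tcp_rot: [0.999, 0.044, 0.0, -0.008]
contact_force: [-0.5, 0.2, -1.2]
opening: 0.63
[ 0.58520401 -0.3011901   0.05697728] [ 0.84202884  0.24002781 -0.42604247] [-0.07875127 -0.017384    0.05135095]
```

View pics/s12.png

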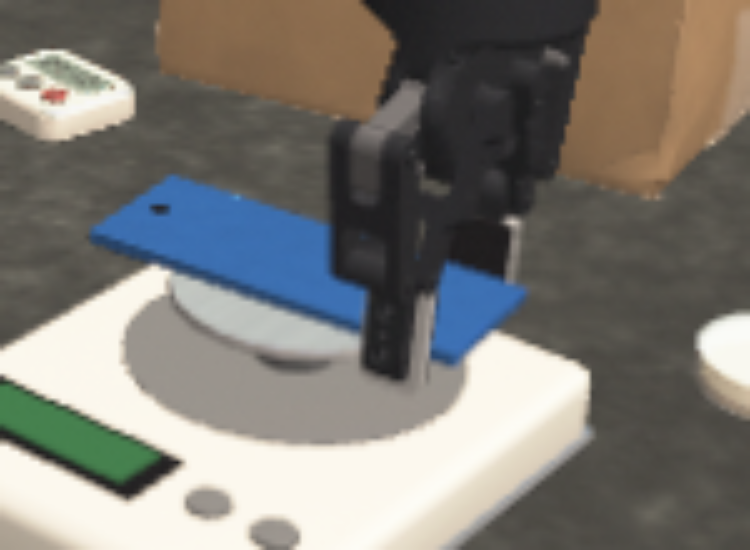

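```bash
python3 -m jog '[{"grip":0.6,"xyz":[0,0,0.001],"dr":[0,0,0]},{"grip":0.6,"xyz":[0,0,0.0015],"dr":[0,0,0]},{"grip":0.6,"xyz":[0,0,0.0015],"dr":[0,0,0]},{"grip":0.6,"xyz":[0,0,0.0015],"dr":[0,0,0]}]'
python3 -m jog '[{"grip":0.6,"xyz":[0,0,0.001],"dr":[0,0,0]},{"grip":0.6,"xyz":[0,0,0.001],"dr":[0,0,0]},{"grip":0.6,"xyz":[0,0,0.001],"dr":[0,0,0]}]'
python3 - <<'E'
from h import *
for i in range(3): 
    im=ctrl.read_camera("scene")[:,:,::-1]
    s=ctrl.get_state();print(s["eef_pos"],s["contact_force"],s["wrist_torque"])
E
```

```text
time: 11.28
eef_pos: [0.5852, -0.3012, 0.0554]
tcp_rot: [0.999, 0.044, 0.0, -0.008]
contact_force: [0.2, 0.2, 0.5]
opening: 0.631
time: 11.53
eef_pos: [0.5854, -0.3013, 0.055]
tcp_rot: [0.999, 0.044, 0.0, -0.008]
contact_force: [-0.7, 0.3, 1.9]
opening: 0.631
[ 0.58536125 -0.30130076  0.05493066] [-0.73095517  0.4148585   1.99835002] [ 0.04755123  0.10479731 -0.00243189]
[ 0.58534925 -0.30129628  0.05492248] [-1.53570129  0.55866604  1.28171763] [ 0.0253985   0.05524282 -0.03337855]
[ 0.58536523 -0.30130688  0.05493264] [-1.47694825  0.26485993  2.09146801] [0.06634976 0.15986585 0.04035642]
```

```bash
python3 -m jog '[{"grip":0.6,"xyz":[0,0,0.0005],"dr":[0,0,0]},{"grip":0.6,"xyz":[0,0,0.0007],"dr":[0,0,0]},{"grip":0.6,"xyz":[0,0,0.0007],"dr":[0,0,0]},{"grip":0.6,"xyz":[0,0,0.0007],"dr":[0,0,0]}]'
python3 - <<'E'
from h import *
im=ctrl.read_camera("scene")[:,:,::-1];cv2.imwrite("pics/s13.png",cv2.resize(im[190:300,330:480],None,fx=5,fy=5))
s=ctrl.get_state();print(s["eef_pos"],s["contact_force"],s["wrist_torque"])
E
```

```text
time: 12.02
eef_pos: [0.5854, -0.3013, 0.0549]
tcp_rot: [0.999, 0.044, 0.0, -0.008]
contact_force: [-2.4, 1.8, 6.2]
opening: 0.63
[ 0.58538954 -0.30128963  0.05484506] [-1.85293851  1.1493167   5.33870377] [ 0.16700764  0.3861725  -0.00205099]
```

View pics/s13.png

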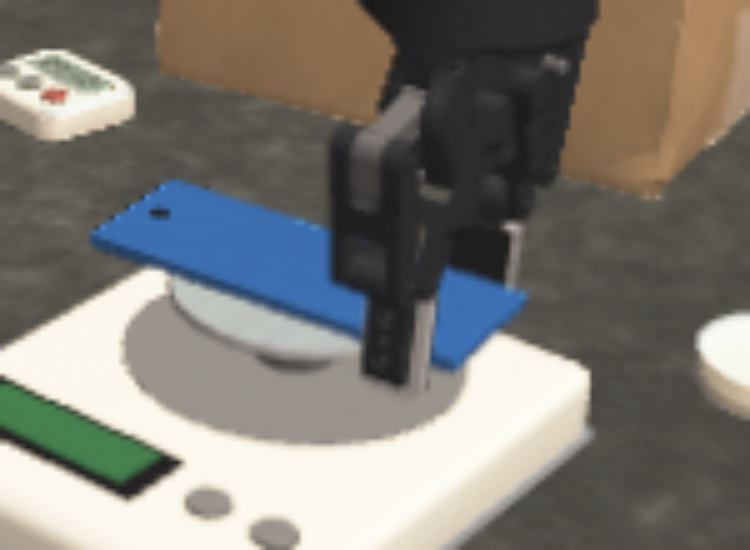

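```bash
python3 -m jog '[{"grip":0.36,"xyz":[0,0,0],"dr":[0,0,0]},{"grip":0.34,"xyz":[0,0,0],"dr":[0,0,0]},{"grip":0.32,"xyz":[0,0,0],"dr":[0,0,0]},{"grip":0.29,"xyz":[0,0,0],"dr":[0,0,0]},{"grip":0.26,"xyz":[0,0,0],"dr":[0,0,0]},{"grip":0.22,"xyz":[0,0,0],"dr":[0,0,0]},{"grip":0.16,"xyz":[0,0,0],"dr":[0,0,0]},{"grip":0.1,"xyz":[0,0,0],"dr":[0,0,0]},{"grip":0.1,"xyz":[0,0,0],"dr":[0,0,0]}]' 20
python3 - <<'E'
from h import *
im=ctrl.read_camera("scene")[:,:,::-1];cv2.imwrite("pics/s14.png",cv2.resize(im[190:300,330:480],None,fx=5,fy=5))
cv2.imwrite("pics/w14.png",ctrl.read_camera("wrist")[:,:,::-1])
s=ctrl.get_state();print(s["eef_pos"],s["contact_force"],s["wrist_torque"],s["opening"])
E
```

```text
time: 12.82
eef_pos: [0.5852, -0.3012, 0.0538]
tcp_rot: [0.999, 0.044, 0.0, -0.008]
contact_force: [-0.1, -0.5, -1.1]
opening: 0.903
[ 0.58522968 -0.30118188  0.05380967] [-0.53208375 -0.36448292  1.04082228] [0.00999163 0.00404374 0.00563922] 0.894254324298695
```

View pics/s14.png

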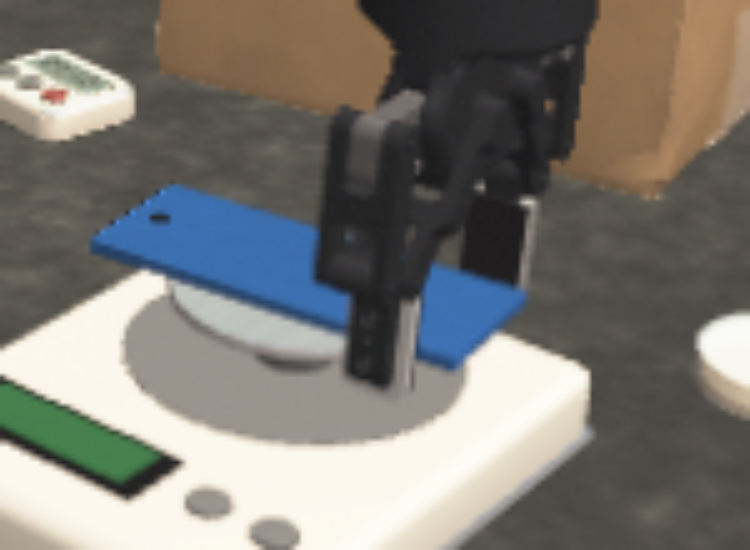

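View pics/w14.png

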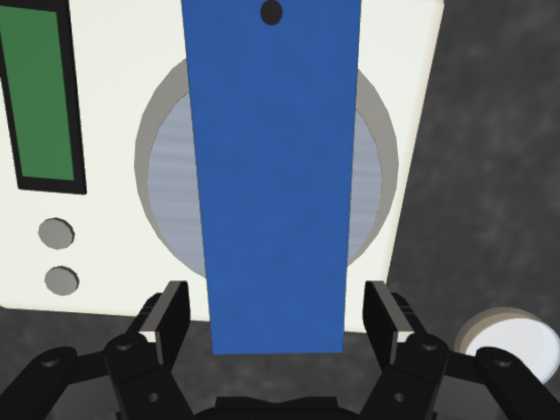

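```bash
python3 -m jog '[{"grip":0.05,"xyz":[0,0,-0.005],"dr":[0,0,0]},{"grip":0,"xyz":[0,0,-0.015],"dr":[0,0,0]},{"grip":0,"xyz":[0,0,-0.04],"dr":[0,0,0]},{"grip":0,"xyz":[0,0,-0.07],"dr":[0,0,0]},{"grip":0,"xyz":[0,0,-0.1],"dr":[0,0,0]},{"grip":0,"xyz":[-0.03,0,-0.12],"dr":[0,0,0]},{"grip":0,"xyz":[-0.06,0.02,-0.12],"dr":[0,0,0]},{"grip":0,"xyz":[-0.09,0.05,-0.12],"dr":[0,0,0]},{"grip":0,"xyz":[-0.1,0.08,-0.12],"dr":[0,0,0]},{"grip":0,"xyz":[-0.1,0.11,-0.12],"dr":[0,0,0]},{"grip":0,"xyz":[-0.1,0.13,-0.12],"dr":[0,0,0]},{"grip":0,"xyz":[-0.1,0.13,-0.12],"dr":[0,0,0]}]'
python3 - <<'E'
from h import *
im=ctrl.read_camera("scene")[:,:,::-1];cv2.imwrite("pics/s15.png",im)
im=ctrl.read_camera("top")[:,:,::-1];cv2.imwrite("pics/t15.png",cv2.resize(im[120:270,150:450],None,fx=2.6,fy=2.6))
cv2.imwrite("pics/t15f.png",im)
s=ctrl.get_state();print(s["eef_pos"],s["contact_force"],s["opening"])
E
```

```text
time: 13.92
eef_pos: [0.4965, -0.4456, 0.1732]
tcp_rot: [0.999, 0.042, 0.001, -0.006]
contact_force: [-0.5, 0.1, 0.5]
opening: 0.998
[ 0.49689942 -0.44193589  0.17239424] [-0.6076981   0.4803812  -0.32549981] 0.9995225626577074
```

View pics/s15.png

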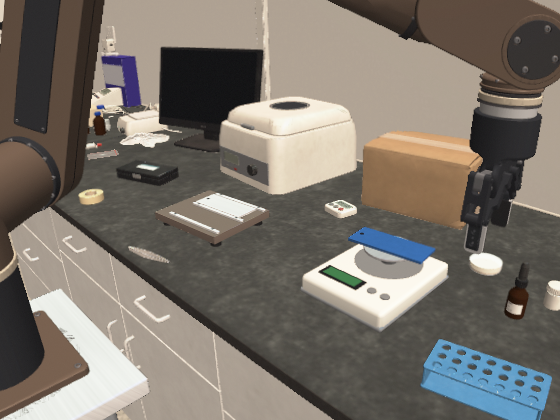

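View pics/t15.png

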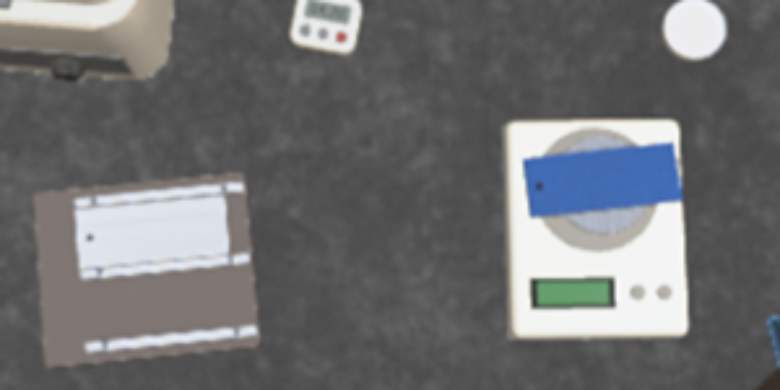

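```bash
python3 - <<'E'
from h import *
im=cv2.imread("pics/t15f.png");h=cv2.cvtColor(im,cv2.COLOR_BGR2HSV)
m=((abs(h[...,0].astype(int)-112)<12)&(h[...,1]>130)).astype(np.uint8);m[:,:340]=0;m[:,425:]=0
c=max(cv2.findContours(m,0,2)[0],key=cv2.contourArea);r=cv2.minAreaRect(c);print(r,at("top",[r[0]],.076))
mm=cv2.moments(m,True);q=(mm["m10"]/mm["m00"],mm["m01"]/mm["m00"]);print(q,at("top",[q],.076))
# scene corner check against model
im=cv2.imread("pics/s15.png");ci=np.mean(at("top",[q],.076),0)[:2]
cv2.imwrite("pics/s15c.png",cv2.resize(im[215:285,335:455],None,fx=6,fy=6))
a0,a1=cv2.imread("pics/top0.png"),cv2.imread("pics/t15f.png")
print("silver diff",[cv2.phaseCorrelate(*[cv2.cvtColor(x[188:222,178:242],cv2.COLOR_BGR2GRAY).astype(np.float64) for x in (a0,a1)])])
E
```

```text
((381.39630126953125, 188.56707763671875), (21.7550106048584, 58.08699035644531), 83.6598129272461) [[ 0.58090155 -0.25238867  0.076     ]]
(381.068237205524, 188.69943135662064) [[ 0.58058974 -0.25160172  0.076     ]]
silver diff [((-0.0118615113699434, 0.006115728568985901), 1.004560880542773)]
```

View pics/s15c.png

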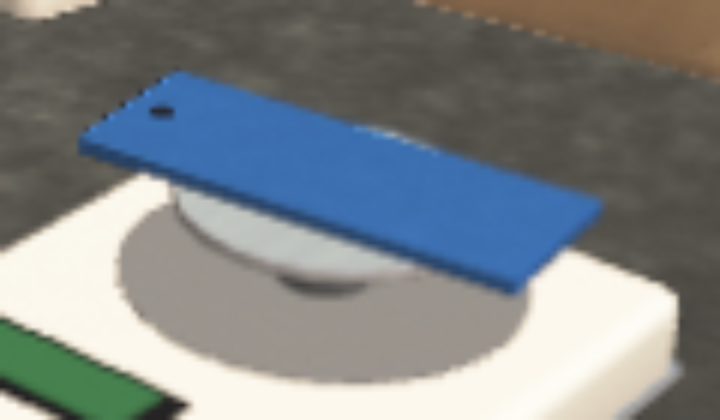

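```bash
python3 -c "
from plant import ctrl
s=ctrl.get_state();print(s['time'],abs(s['dq']).max(),s['contact_force']);print(ctrl.sign_off())"
```

```text
14.0167 0.02826537942806419 [-0.6076981   0.4803812  -0.32549981]
the job is handed in; nothing more can be done
None
```

The blue coupon is lying flat on the balance pan and the job is handed in at about 14 s; `sign_off` reports no verdict.

- **Slide:** I pushed the coupon from behind with the shut fingers until about 49–50 mm hung over the open end. The top and wrist cameras agreed on the overhang. Their absolute positions differed by 3–5 mm along the lane.
- **Pinch and carry:** I gripped it by its two long edges and lifted it off. It drooped about 0.02 rad in the grip. I lowered it onto the pan in small steps until contact at about 6 N, then opened the gripper gradually.
- **Final checks:** In the top camera the coupon's centre is about 4 mm from the pan's centre, against the 20 mm allowed. In the scene camera it looks flat on the pan; I did not measure its final tilt. The silver coupon shows no shift in the pictures. The gripper is well clear of everything and the contact force is at noise level.

No check failed.

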